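# Tap a collet chuck into its marking nest and slide it in

### The arm

A 6-joint arm with a two-finger parallel gripper is mounted at the origin on a cart in front of the work surface, level with it; the furniture and walls round the work are solid. World frame = base frame: x ahead of the robot, y to its left, z up, the work surface at z = 0. Lengths are in mm, angles in degrees, forces in N, time in s.
With the tool pointing down it reaches from about 300 to 750 mm from the base axis. Payload 8.5 kg.
Tool frame: the origin (TCP) lies midway between the tips of the shut fingers; the grasp point (between the pads) lies 19 mm behind it; z points along the fingers, y is the direction in which the jaws open and shut (so a half turn about z gives the same grasp; the last joint's range is limited). The gripper opens to 88 mm and grips with 3 to 60 N. Pads are 18 mm wide; open, the fingers measure 123 mm over their backs; the gripper's body (75 mm by 187 mm) begins 45 mm behind the grasp point.
Start: joints at [-89.284, 21.807, 74.336, -0, 83.858, -12.336], TCP at [124.205, -535.774, 238.748] pointing down, gripper open.
Joint ranges: [-178.18, 178.18], [-50.72, 133.34], [12.68, 142.11], [-81.47, 261.47], [9.98, 163.14], [-165.26, 165.26]. Speed limits (degrees/s): [136.94, 136.94, 180, 180, 180, 180].

### API

Orientations are given as a 3x3 rotation matrix whose columns are the frame's x, y, z axes.
In Python, from bench import ctrl gives the robot as it stands.
- The arm moves only by the tool play_rows, never from a script. Its argument "commands" is a list of rows, each a list of 5 numbers: the closure in counts, from 0 (fully open) to 255 (shut), then the shift along the tool's x, y, z in cm, then the turn about the tool's z in rad. A call has 1 to 8 rows; each row shifts and turns the commanded pose from where the row before left it, along the tool's axes as they then stand; what a row does not reach is not made up. A row lasts 1/8 s, in which the tool goes at most 62.5 mm and 10.7 degrees, less where a joint would pass 70% of its speed; a pose out of reach is approached as far as the arm can. A call is refused whole if a number of a shift passes 6.25 or a number of a turn 0.188, either way. A call with a gripper value outside its range is refused whole. The fingers move at their own pace and stop on an object; "grip_force" is the grip in N (left out, the last holds). Time passes only in rows, so rows that do not move let the fingers close. It gives the time, the measured TCP pose, the force and the opening at its end, in the units of the state.
- ctrl.read_state(): the state, without advancing time (a new reading comes with each control period).
- ctrl.snapshot(name): name is "scene" or "side" or "wrist"; returns a dict with "pixels" (420x560x3 uint8, red, green, blue), "K" (3x3 intrinsics, pixels), "k1" (the pictures are not rectified: a ray, as slopes to the right and down, at radius r is drawn at 1 + k1 r^2 times it, then the intrinsics apply), "T" (4x4, takes a point from camera to world coordinates). Camera axes: x right, y down, z forward; pixel columns grow to the right and rows downward; lengths in mm; the calibration is good to about 2 mm. A picture is of the moment at which its call begins. There is no depth.
- ctrl.hand_in(): hands the job in, once; it reports no verdict.
The state is a dict: "time_s": time; "joint_pos": joint angles; "joint_velocities": joint speeds; "joint_efforts": joint torques, N m; "eef_pos": TCP position; "tool_rot": TCP orientation; "contact_force": force on the tool from outside, world axes, zero at the start; "wrist_torque": the same for the moment, N m; "gripper_width": finger opening in mm.
Only numpy, scipy, OpenCV 4.12 (cv2) and the standard library are available. Lean on these libraries where they do the work, as an engineer would, in place of code of your own. Each camera call takes 0.05 s, during which the arm holds its last target.

### The job

The short collet chuck on the loading shuttle stands half on the rim of its riser: nudge it with light fingertip taps until its nose drops fully into the round nest and it stands upright and level, without tipping it over or knocking it off the riser. Then push the shuttle's carriage gently all the way in to its stop at the far end, by the laser, the chuck still sitting in its nest, and take the hand away. Do not grip or lift anything, and leave the other things on the worktop where they are.

Things in the scene. Friction and masses are not known exactly. Their poses are not given: they have to be found in the camera images.
- chuck: short steel collet chuck standing nose down, 46 mm high, round: nose 22 mm across, nut 32 mm across from 6.5 to 15.5 mm up (widest, the place to tap), 22 mm body to 21.5 mm, bare 16 mm shank above. About 0.15 kg, slides at about 1 N, rocks easily. Origin: centre of the nose's underside, z up the shank. Starts 7 to 11 mm off the nest's centre in any direction, resting on the rim, partly over the nest
- riser: plain round aluminium riser, 52 mm across, 36 mm high, about 0.45 kg, standing loose in a 6 mm high collar on the carriage (0.8 mm play). In the middle of its flat top is the nest, a round recess 25.2 mm across and 3 mm deep. Origin: centre of its underside, z up; its yaw means nothing
- nest (a point): centre of the floor of the nest, 33 mm above the riser's origin (the rim is 3 mm higher). When seated the chuck's origin lies here, to about 1.6 mm sideways
- shuttle: base plate of the loading shuttle, 250 x 92 mm, 10 mm thick, screwed to the worktop, two rails along it and a stop block (top 34 mm above the worktop) at its far end. Origin: on the worktop under the centre of the parked riser; x along the rails, pointing to the stop (away from the robot), z up. The plate runs from 93 mm before to 157 mm beyond the origin
- carriage (a joint): travel of the carriage along the shuttle's x, in m: 0 parked at the near end (as it starts), 0.100 against the stop. It runs stiffly: about 3 N to move it, a little more when faster, and it stays where it is left
- push_plate (a point): on the carriage: middle of the near, outer face (facing the shuttle's -x, towards the robot) of the upright push plate, 46 mm wide, from 26 to 56 mm above the worktop, this point 44 mm above it; 75 mm before the centre of the riser
- collet_0: bare tapered steel spring collet, 18 mm across and 24 mm high, standing on the worktop left of the shuttle; to be left alone. Origin: centre of its underside
- collet_1: a second such collet, standing a little farther on; to be left alone. Origin: centre of its underside
- spare_collet_nut: black round collet nut, 38 mm across, 18 mm high, lying flat right of the shuttle; to be left alone. Origin: centre of its underside
- hex_key_b: black hex key, 88 x 31 x 5 mm, lying right of the shuttle; to be left alone. Origin: centre of its underside
- caliper: digital caliper, 240 x 75 x 14 mm, lying on the right of the worktop; to be left alone. Origin: centre of its underside
- marked_piece_0: chrome sleeve, 19 mm across, 30 mm high, standing on the right of the worktop; to be left alone. Origin: centre of its underside
- marked_piece_1: another such sleeve beside it; to be left alone. Origin: centre of its underside
Not all that is in view belongs to the job. Several things have the shape of the chuck; the one meant has the colours described above.

How it is judged (in metres and radians):
On the way, in this order (a step that is already met when the one before it is completed fails the run):
1. the chuck's nose sits down in the nest, the chuck upright, while the carriage is still at its parked end (z of chuck in the frame of riser below 0.0343 m and horizontal distance between chuck and nest below 0.003 m and angle between chuck's own z axis and vertical below 0.05 rad and value of joint carriage below 0.02 m), for 0.3 s.
2. the carriage is against its stop, the chuck still seated (z of chuck in the frame of riser below 0.0343 m and horizontal distance between chuck and nest below 0.003 m and angle between chuck's own z axis and vertical below 0.05 rad and value of joint carriage above 0.096 m), for 0.2 s.
At the end, for the whole second after the job is handed in: The carriage is within 4 mm of its stop; the chuck stands at rest with its nose down in the nest (origin within 1.3 mm of the nest floor in height and 3 mm of its centre, tilt under 0.05 rad); the riser stands flat in its collar (all of step 2 and linear speed of chuck below 0.01 m/s and z of riser in the frame of shuttle below 0.028 m and angle between riser's own z axis and vertical below 0.03 rad); the robot touches nothing.
It fails at once if the chuck is tipped over (more than 0.6 rad) (angle between chuck's own z axis and vertical above 0.6 rad).
It fails at once if the chuck is lifted (origin over 10 mm above the riser's rim) or falls off the riser, or the riser is lifted out of its collar (z of chuck in the frame of riser above 0.046 m or z of chuck in the frame of riser below 0.025 m or z of riser in the frame of shuttle above 0.031 m).
It fails at once if the chuck is struck or gripped hard (over 12 N from the fingers) (contact force between the fingers and chuck above 12 N).
It fails at once if the carriage is shoved faster than 0.3 m/s (velocity of joint carriage above 0.3 m/s).
It fails at once if another thing on the worktop is moved more than 15 mm (distance of any of collet_0, collet_1, spare_collet_nut, hex_key_b, caliper, marked_piece_0, marked_piece_1 from where it was at the start of the episode above 0.015 m).
It also fails if it takes over 48 s, if anything falls off the work surface, if the arm or the gripper's body presses on something with over 40 N, if the wrist force passes 120 N, or if a joint passes its speed limit or range.

## Working session

There is one attempt and no reset: what is moved stays moved. The work goes in short steps, Python scripts to look and compute and a tool call to move; the robot and the scene stay as the last step left them, time stands still between calls to the robot, and variables do not carry over. Pictures are saved under pics/ and viewed, and the job is handed in when it is done.

Besides the shell and the picture viewer there is one more tool, called after "Request:" as name([rows], argument=value, ...), one row to a line, values as JSON. play_rows: Moves the arm, as the interface text tells. Its arguments: {"type":"object","properties":{"commands":{"type":"array"},"grip_force":{"type":"number"}},"required":["commands"]}

```bash
mkdir -p pics; ls; cat > h.py <<'E'
import numpy as np, cv2, pickle
from bench import ctrl
def snap(n,f):
    s=ctrl.snapshot(n); cv2.imwrite('pics/'+f+'.png',s['pixels'][:,:,::-1]); pickle.dump(s,open('pics/'+f+'.pkl','wb')); return s
def load(f): return pickle.load(open('pics/'+f+'.pkl','rb'))
def ray(s,u,v):
    K=np.array(s['K']);k=s['k1'];T=np.array(s['T'])
    xd=np.array([(u-K[0,2])/K[0,0],(v-K[1,2])/K[1,1]]);x=xd.copy()
    for _ in range(30): x=xd/(1+k*(x@x))
    return T[:3,3],T[:3,:3]@np.array([x[0],x[1],1.])
def atz(s,u,v,z):
    o,d=ray(s,u,v); return o+d*(z-o[2])/d[2]
def proj(s,P):
    K=np.array(s['K']);k=s['k1'];T=np.array(s['T'])
    c=T[:3,:3].T@(np.array(P,float)-T[:3,3]);x=c[:2]/c[2];x=x*(1+k*(x@x))
    return np.array([K[0,0]*x[0]+K[0,2],K[1,1]*x[1]+K[1,2]])
def tri(l):
    A=np.zeros((3,3));b=np.zeros(3)
    for s,u,v in l:
        o,d=ray(s,u,v);d=d/np.linalg.norm(d);M=np.eye(3)-np.outer(d,d);A+=M;b+=M@o
    return np.linalg.solve(A,b)
def crop(f,x0,y0,x1,y1,m):
    s=load(f)['pixels'][y0:y1,x0:x1,::-1]; cv2.imwrite('pics/%s_c%d_%d.png'%(f,x0,y0),cv2.resize(s,None,fx=m,fy=m,interpolation=cv2.INTER_CUBIC))
E
python3 - <<'E'
from h import *
for n in ['scene','side','wrist']:
    s=snap(n,n+'0'); print(n,np.round(s['T'],3).tolist(),s['K'],s['k1'])
st=ctrl.read_state(); print(st)
E
```

```text
pics
scene [[-0.482, -0.515, 0.709, -199.16], [-0.876, 0.295, -0.381, 336.956], [-0.013, -0.805, -0.593, 694.457], [0.0, 0.0, 0.0, 1.0]] [[421.95145965   0.         276.95497419]
 [  0.         421.95145965 213.43162075]
 [  0.           0.           1.        ]] -0.021083196947475086
side [[0.903, -0.198, 0.382, 190.483], [-0.431, -0.399, 0.809, -835.794], [-0.008, -0.895, -0.446, 487.777], [0.0, 0.0, 0.0, 1.0]] [[506.13802655   0.         274.21973465]
 [  0.         506.13802655 202.38447285]
 [  0.           0.           1.        ]] 0.023465738746912275
wrist [[0.225, -0.923, -0.312, 206.354], [-0.974, -0.213, -0.072, -516.94], [-0.0, 0.321, -0.947, 384.491], [0.0, 0.0, 0.0, 1.0]] [[350.70112931   0.         280.61425182]
 [  0.         350.70112931 214.42185707]
 [  0.           0.           1.        ]] 0.012198287110202023
{'time_s': 0.15, 'joint_pos': array([-8.92861056e+01,  2.18299717e+01,  7.43706101e+01,  3.17364069e-03,
        8.38581467e+01, -1.23353661e+01]), 'joint_velocities': array([ 0.01355618, -0.03179452, -0.15798668,  0.09325913, -0.04637006,
       -0.05248787]), 'joint_efforts': array([ 2.75065991e-03, -4.38080227e+01, -2.24615604e+01,  7.13125756e-02,
        3.43306968e-02, -9.29873659e-05]), 'eef_pos': array([ 124.19650264, -535.58312608,  238.32430998]), 'tool_rot': array([[ 9.74177640e-01,  2.25782914e-01,  4.22972335e-05],
       [ 2.25782753e-01, -9.74177138e-01,  1.02561146e-03],
       [ 2.72770541e-04, -9.89577764e-04, -9.99999473e-01]]), 'contact_force': array([0.37431111, 1.02799311, 0.72874229]), 'wrist_torque': array([-0.00319257, -0.02715807,  0.0014741 ]), 'gripper_width': 87.94157518132099}
```

View pics/scene0.png

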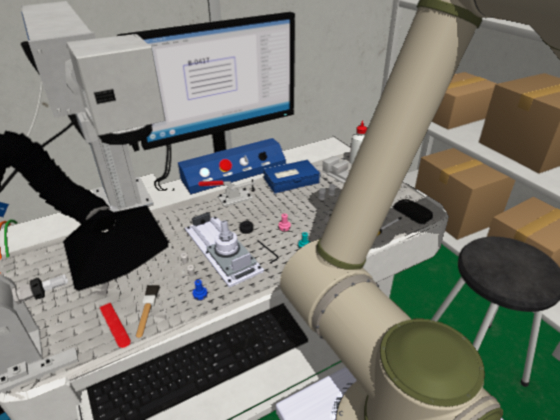

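View pics/side0.png

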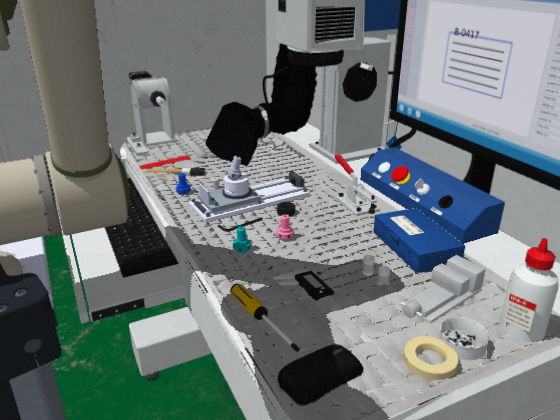

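View pics/wrist0.png

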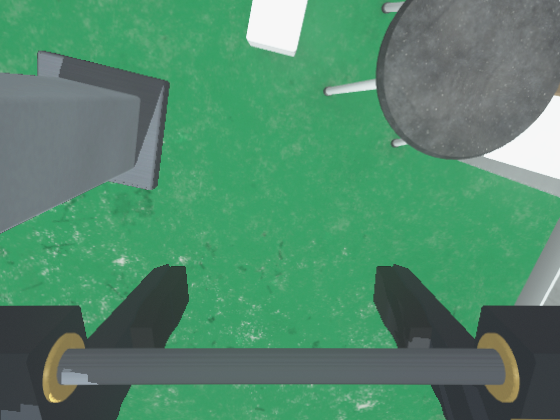

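```bash
python3 - <<'E'
from h import *
crop('scene0',170,190,310,300,5)
crop('side0',160,140,320,260,5)
E
```

```text
(no output)
```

View pics/scene0_c170_190.png

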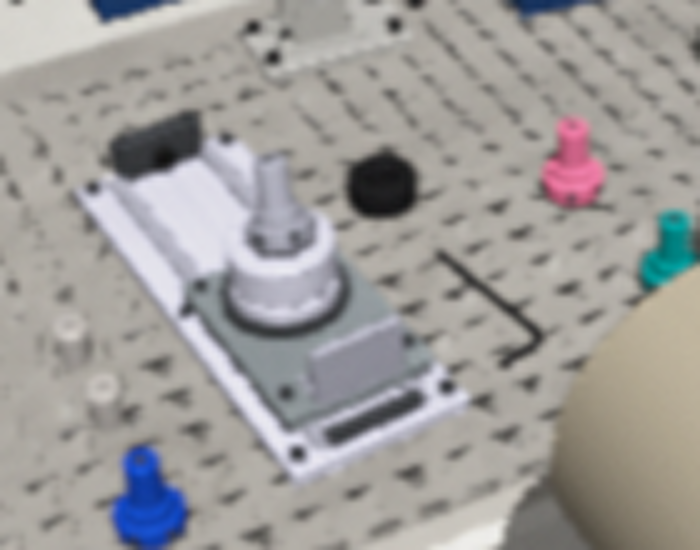

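View pics/side0_c160_140.png

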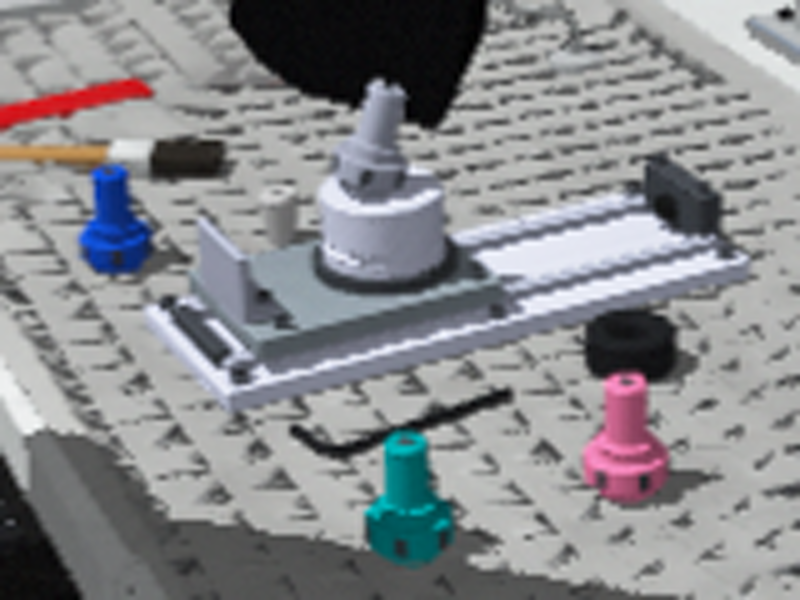

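The steel chuck stands on the riser: scene (224,229), side (235,168). The blue (scene 200,290), pink (285,222) and teal (304,240) pieces have the same shape but the wrong colour. The crop shows a grey steel chuck leaning on the riser, so I choose that one.

```bash
python3 - <<'E'
from h import *
a=load('scene0');b=load('side0')
for n,u,v in [('NL',230,284.5),('NR',263.6,269.5),('FL',186,227.5)]: print('scene',n,atz(a,u,v,10).round(1))
for n,u,v in [('NR',206.4,218.5),('NL',189.6,202.5),('FR',309.5,192)]: print('side',n,atz(b,u,v,10).round(1))
c=lambda x,y:(170+x/5,190+y/5); d=lambda x,y:(160+x/5,140+y/5)
print('riser top', atz(a,*c(284,252),49).round(1), atz(b,*d(382,202),49).round(1))
print('shank top', tri([(a,*c(271,158)),(b,*d(386,86))]).round(1))
print('plate top mid', tri([(a,*c(357,340)),(b,*d(222,250))]).round(1))
E
```

```text
scene NL [436.9 117.2  10. ]
scene NR [442.4  29.9  10. ]
scene FL [683.3 135.2  10. ]
side NR [448.1  27.1  10. ]
side NL [439.2 111.4  10. ]
side FR [692.1  43.7  10. ]
riser top [537.   78.2  49. ] [539.9  92.   49. ]
shank top [538.6  79.2 105.8]
plate top mid [462.6  74.4  49.9]
```

Request:
play_rows([
  [255,4.3,-3.85,0,0],
  [255,4.3,-3.85,0,0],
  [255,4.3,-3.85,0,0],
  [255,4.3,-3.85,0,0],
  [255,4.3,-3.85,0,0],
  [255,4.3,-3.85,0,0],
  [255,4.3,-3.85,0,0],
  [255,4.3,-3.85,0,0],
], grip_force=10)

```text
time_s: 1.15
eef_pos: [390.5, -156.3, 238.8]
tool_rot: [[0.974, 0.226, 0.0], [0.226, -0.974, -0.0], [0.0, 0.0, -1.0]]
contact_force: [0.2, -1.6, 0.4]
gripper_width: 10.7
```

Request:
play_rows([
  [255,4.3,-3.85,0,0],
  [255,4.3,-3.85,0,0],
  [255,4.3,-3.85,0,0],
  [255,4.3,-3.85,0,0],
  [255,4.3,-3.85,0,0],
  [255,0,0,0,0.157],
  [255,0,0,0,0],
])

```text
time_s: 2.02
eef_pos: [555.7, 78.5, 238.3]
tool_rot: [[0.997, 0.073, -0.001], [0.073, -0.997, 0.0], [-0.001, -0.0, -1.0]]
contact_force: [0.8, -0.3, -0.4]
gripper_width: 0.5
```

```bash
python3 - <<'E'
from h import *
s=snap('wrist','w1');snap('scene','s1');snap('side','d1')
st=ctrl.read_state();print(st['time_s'],st['eef_pos'],st['tool_rot'].round(3).tolist(),st['contact_force'],st['joint_pos'].round(1),st['gripper_width'])
for P in [(537,80,62),(459,74,44)]: print(proj(s,P))
E
```

```text
2.175 [555.51190152  77.51429421 238.80056882] [[0.997, 0.072, -0.0], [0.072, -0.997, -0.0], [-0.0, 0.0, -1.0]] [-0.93755887 -0.54075974  0.51548732] [-4.1 22.9 72.6 -0.  84.5 81.7] 0.3893599202251334
[277.27558501 207.97386809]
[277.98928098 271.62566427]
```

View pics/w1.png

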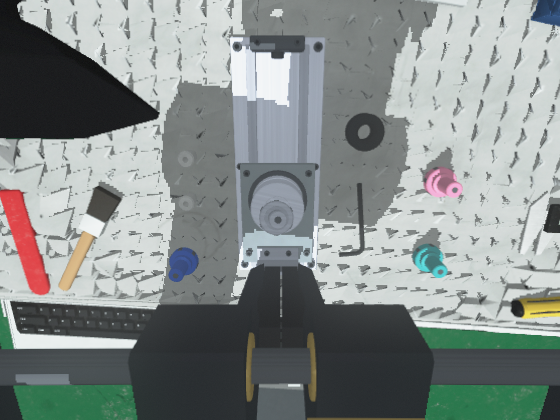

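```bash
python3 - <<'E'
from h import *
crop('w1',225,150,335,270,6)
E
```

```text
(no output)
```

View pics/w1_c225_150.png

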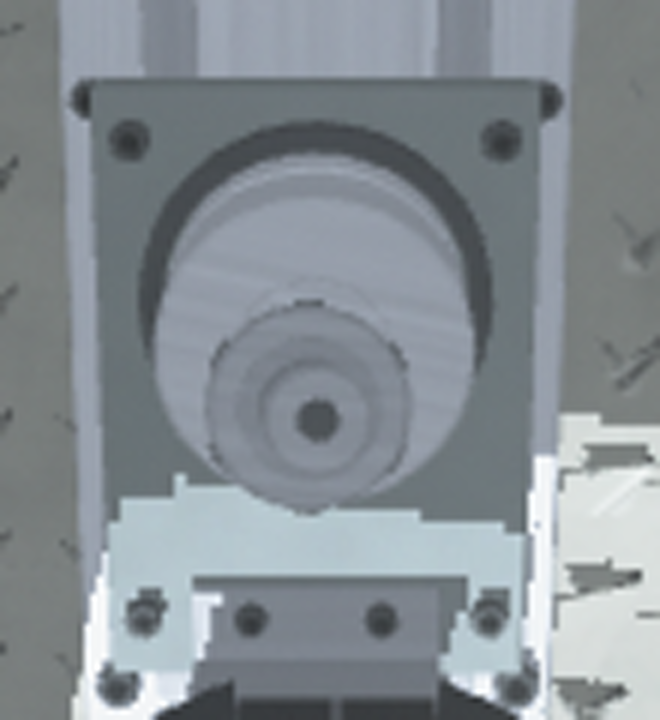

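```bash
python3 - <<'E'
from h import *
w=load('w1');a=load('scene0');b=load('side0')
c=lambda x,y:(170+x/5,190+y/5); d=lambda x,y:(160+x/5,140+y/5);e=lambda x,y:(225+(x-2.5)/6,150+(y-2.5)/6)
print('cam',np.array(w['T'])[:3,3])
p=tri([(w,*e(317,420)),(a,*c(271,160)),(b,*d(386,87))]);print('shank top',p.round(1))
for s,q in((w,e(317,420)),(a,c(271,160)),(b,d(386,87))): print(proj(s,p)-q)
for z in(50,58,62): print(z,'riser w',atz(w,*e(315,350),z).round(1),'scene',atz(a,*c(284,250),z).round(1),'side',atz(b,*d(382,200),z).round(1))
for z in(68,72,76): print('nut w',atz(w,*e(308,407),z).round(1))
import math
print('plate edges NL,NR top', atz(w,*e(193,577),56).round(1),atz(w,*e(468,577),56).round(1))
print('carriage corners far', atz(w,*e(90,80),20).round(1),atz(w,*e(545,80),20).round(1))
for z in (56,58,60,62):
  print(z,proj(w,(540,80,z)), [np.linalg.norm(atz(w,*e(153,340),z)-atz(w,*e(476,340),z))])
E
```

```text
cam [639.89347991  84.40987941 384.43090896]
shank top [539.3  79.7 104.5]
[0.0334589  1.04106399]
[-0.41618966 -0.45749315]
[0.06153098 0.63309455]
50 riser w [533.2  80.   50. ] scene [537.2  78.   50. ] side [539.9  91.9  50. ]
58 riser w [535.8  80.1  58. ] scene [528.   81.2  58. ] side [533.5  74.9  58. ]
62 riser w [537.   80.2  62. ] scene [523.5  82.8  62. ] side [530.3  66.5  62. ]
nut w [529.4  80.7  68. ]
nut w [530.8  80.8  72. ]
nut w [532.2  80.8  76. ]
plate edges NL,NR top [493.3  98.   56. ] [496.6  51.4  56. ]
carriage corners far [570.1 122.1  20. ] [575.7  43.1  20. ]
56 [277.53703729 203.19425675] [np.float64(52.820365632990814)]
58 [277.52146798 203.79304449] [np.float64(52.4987128031792)]
60 [277.50572471 204.39851323] [np.float64(52.177059973367584)]
62 [277.48980455 205.01077556] [np.float64(51.855407143555986)]
```

```bash
cat >> h.py <<'E'
def circ(C,r,n=73):
    t=np.linspace(0,2*np.pi,n); return np.array([[C[0]+r*np.cos(x),C[1]+r*np.sin(x),C[2]] for x in t])
def overlay(f,curves,box,m,out):
    x0,y0,x1,y1=box;s=load(f);im=cv2.resize(s['pixels'][y0:y1,x0:x1,::-1],None,fx=m,fy=m,interpolation=cv2.INTER_CUBIC)
    for P,col in curves:
        q=np.array([proj(s,p) for p in P]);q=((q-[x0,y0])*m+(m-1)/2)
        cv2.polylines(im,[np.round(q*8).astype(np.int32)],False,col,1,cv2.LINE_AA,3)
    cv2.imwrite('pics/'+out+'.png',im); return im
E
python3 - <<'E'
from h import *
w=load('w1')
u,v=225+(315-2.5)/6,150+(347)/6
ims=[]
for z in (57,60,63):
    C=atz(w,u,v,z); cs=[(circ(C,26),(0,0,255)),(circ([C[0],C[1],z-36],26),(0,255,255)),(circ(C,12.6),(0,255,0))]
    a=overlay('scene0',cs,(205,215,245,260),8,'t');b=overlay('side0',cs,(215,150,255,205),8,'t');c=overlay('w1',cs,(245,165,312,240),6,'t')
    h=450; ims.append(np.hstack([cv2.copyMakeBorder(i,0,h-i.shape[0],0,0,cv2.BORDER_CONSTANT) for i in (a,b,c)]))
cv2.imwrite('pics/ov1.png',cv2.resize(np.vstack(ims),None,fx=.56,fy=.56,interpolation=cv2.INTER_AREA)); print(np.vstack(ims).shape)
for i,q in enumerate(ims): cv2.imwrite('pics/ov1_%d.png'%i,q[:, :800] if 0 else cv2.resize(q,None,fx=.75,fy=.75))
E
```

```text
(1350, 1042, 3)
```

View pics/ov1_0.png

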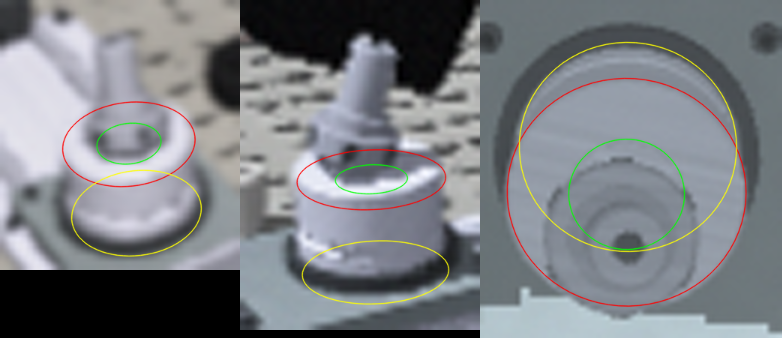

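View pics/ov1_1.png

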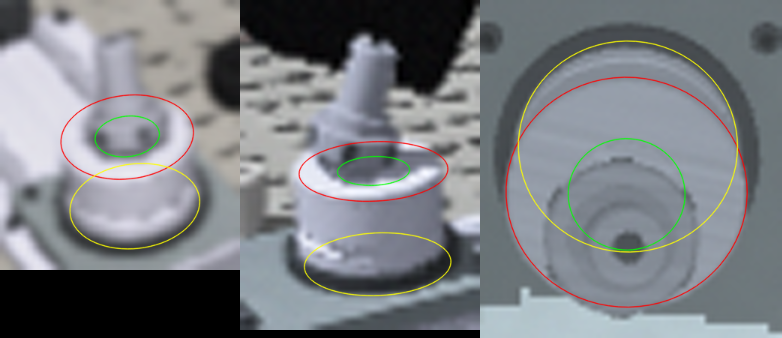

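View pics/ov1_2.png

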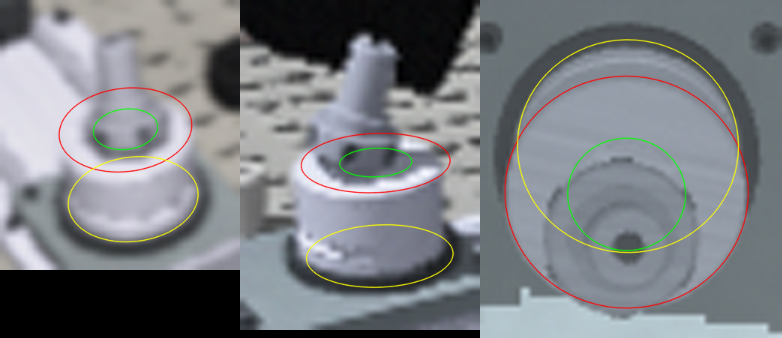

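Request:
play_rows([
  [255,-3.25,-0.25,0,0],
  [255,-3.25,-0.25,0,0],
  [255,0,0,4,0],
  [255,0,0,4,0],
  [255,0,0,4,0],
  [255,0,0,2,0],
  [255,0,0,0,0],
  [255,0,0,0,0],
])

```text
time_s: 3.18
eef_pos: [491.0, 78.1, 99.8]
tool_rot: [[0.997, 0.071, 0.002], [0.071, -0.997, -0.0], [0.002, 0.0, -1.0]]
contact_force: [-0.6, 0.6, 0.9]
gripper_width: 0.6
```

```bash
python3 - <<'E'
from h import *
s=snap('wrist','w2')
st=ctrl.read_state();print(st['time_s'],st['eef_pos'],st['contact_force'])
E
```

```text
3.225 [491.10025659  78.16803486  99.90380803] [-0.1000429   0.31028247  0.53538754]
```

View pics/w2.png

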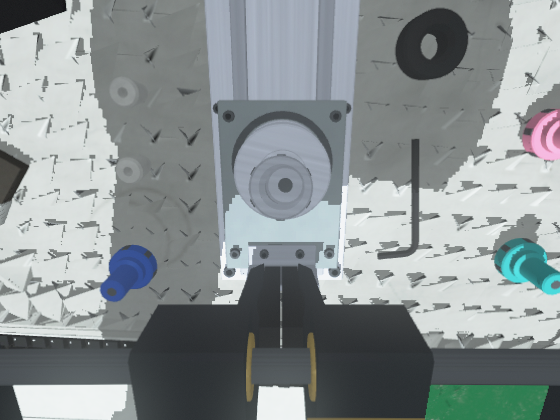

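```bash
python3 - <<'E'
from h import *
crop('w2',225,105,340,225,6)
w=load('w1');w2=load('w2')
z=58
C=atz(w,225+(312.5)/6,150+(347)/6,58);print(C)
overlay('w2',[(circ(C,26),(0,0,255)),(circ(C,12.6),(0,255,0))],(225,105,340,225),6,'ov2')
E
```

```text
[535.85382732  80.1424949   58.        ]
```

View pics/w2_c225_105.png

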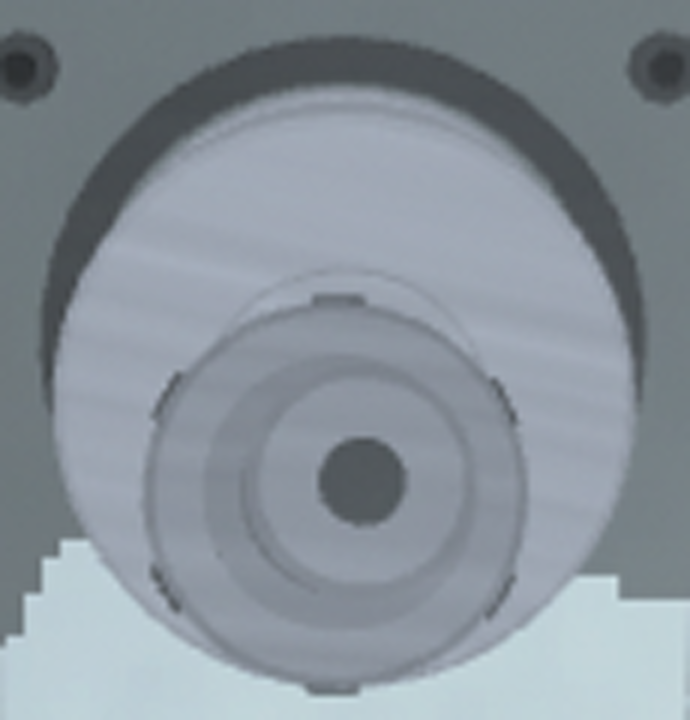

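View pics/ov2.png

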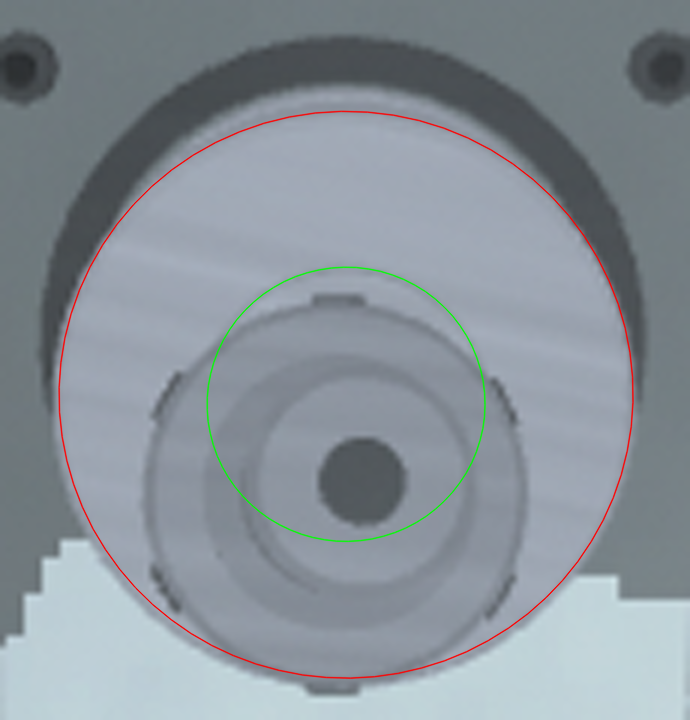

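```bash
python3 - <<'E'
from h import *
w=load('w2');e=lambda x,y:(225+(x-2.5)/6,105+(y-2.5)/6)
n=atz(w,*e(336,494),73.);t=atz(w,*e(362,481),103.5);C=np.array([535.85,80.14])
ex=np.array([.9975,.0715]);ey=np.array([-.0715,.9975])
ax=(t-n)/np.linalg.norm(t-n);o=n-ax*15.5
for m,p in(('nut top',n),('shank top',t),('origin',o)): print(m,p.round(1),'shuttle rel',((p[:2]-C)@ex).round(1),((p[:2]-C)@ey).round(1))
print('tilt',np.degrees(np.arccos(ax[2])), 'nut width',np.linalg.norm(atz(w,*e(145,494),72)-atz(w,*e(527,494),72)))
E
```

```text
nut top [531.4  80.7  73. ] shuttle rel -4.4 0.9
shank top [540.1  79.5 103.5] shuttle rel 4.2 -0.9
origin [527.2  81.3  58.1] shuttle rel -8.6 1.8
tilt 16.066409995697768 nut width 32.501681397962244
```

Request:
play_rows([
  [255,0,0,0,0.18],
  [255,0.34,-0.69,0,0],
  [255,0,0,1.8,0],
  [255,0,0,1.8,0],
  [255,0,0,0,0],
  [255,0,0,0,0],
])

```text
time_s: 3.98
eef_pos: [495.2, 85.1, 63.6]
tool_rot: [[0.994, -0.107, 0.001], [-0.107, -0.994, -0.0], [0.001, -0.0, -1.0]]
contact_force: [-0.2, -0.7, 0.4]
gripper_width: 0.5
```

```bash
cat > look.py <<'E'
import sys
from h import *
f=sys.argv[1]
s=snap('wrist',f);st=ctrl.read_state();print(st['time_s'],st['eef_pos'].round(1),st['contact_force'].round(1))
C=proj(s,(535.85,80.14,58)).round().astype(int);print(C)
x0,y0=max(C[0]-65,0),max(C[1]-60,0)
im=overlay(f,[(circ((535.85,80.14,58),26),(0,0,255)),(circ((535.85,80.14,58),12.6),(0,255,0))],(x0,y0,x0+130,y0+145),5,f+'_o');print(x0,y0)
E
python3 look.py w3
```

```text
4.025 [495.2  85.   63.6] [-0.1  0.4 -0.5]
[281 198]
216 138
```

View pics/w3_o.png

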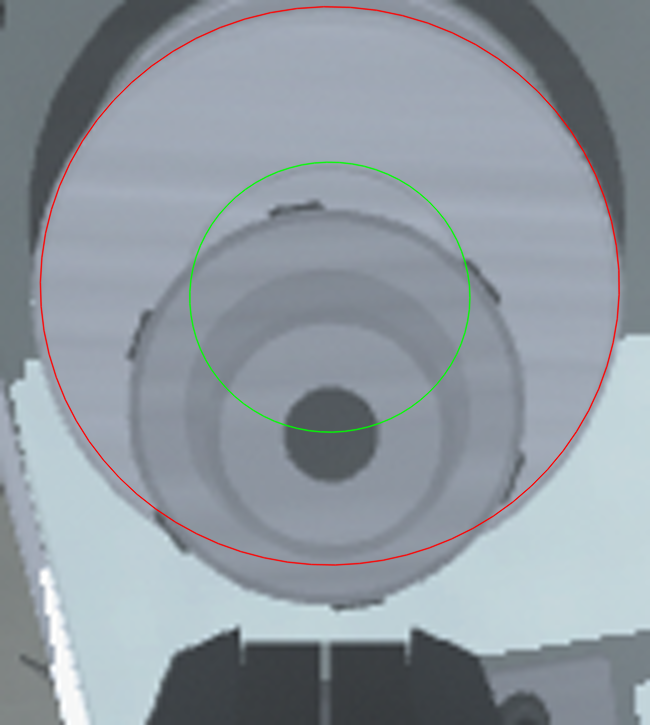

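Request:
play_rows([
  [255,0.3,0,0,0],
  [255,0.15,0,0,0],
  [255,0.15,0,0,0],
  [255,0.1,0,0,0],
  [255,0,0,0,0],
])

```text
time_s: 4.65
eef_pos: [501.7, 84.1, 62.8]
tool_rot: [[0.994, -0.109, 0.0], [-0.109, -0.994, -0.0], [0.0, 0.0, -1.0]]
contact_force: [0.5, 0.0, -0.2]
gripper_width: 0.7
```

```bash
python3 look.py w4
```

```text
4.7 [501.6  84.1  62.7] [ 0.1  0.8 -0. ]
[281 212]
216 152
```

View pics/w4_o.png

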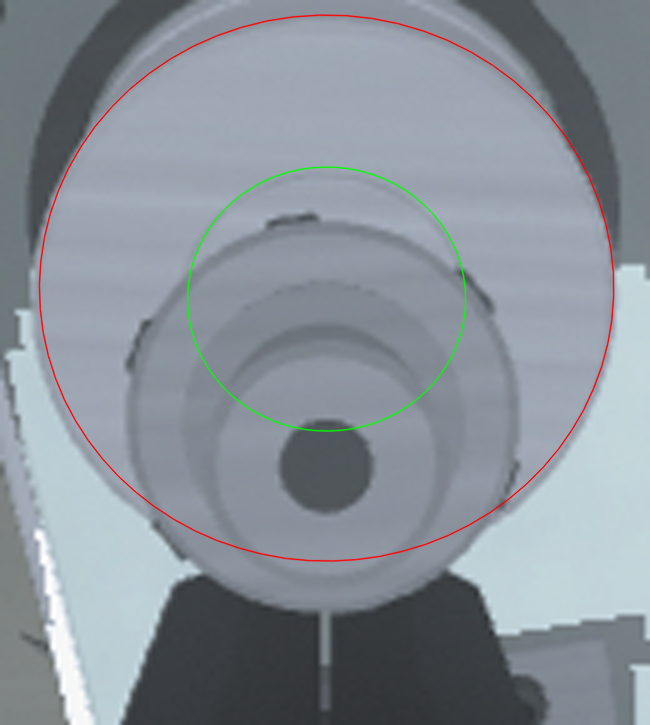

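Request:
play_rows([
  [255,0.1,0,0,0],
  [255,0.1,0,0,0],
  [255,0.1,0,0,0],
  [255,0,0,0,0],
])

```text
time_s: 5.2
eef_pos: [504.7, 83.8, 62.7]
tool_rot: [[0.994, -0.109, 0.0], [-0.109, -0.994, -0.0], [0.0, 0.0, -1.0]]
contact_force: [-0.5, -0.2, 0.4]
gripper_width: 0.3
```

```bash
python3 look.py w5
```

```text
5.25 [504.6  83.8  62.7] [0.1 0.  0.1]
[281 218]
216 158
```

View pics/w5_o.png

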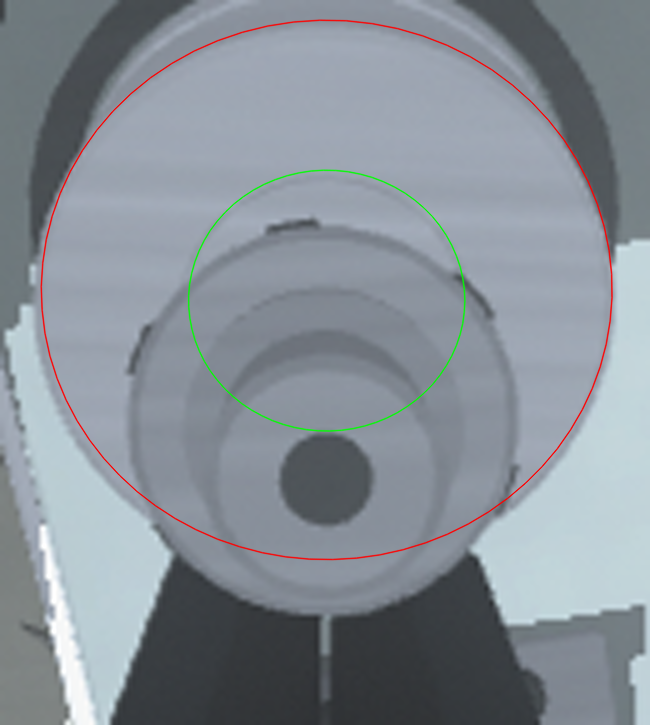

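Request:
play_rows([
  [255,0.1,0,0,0],
  [255,0.1,0,0,0],
  [255,0.1,0,0,0],
  [255,0,0,0,0],
])

```text
time_s: 5.75
eef_pos: [507.6, 83.5, 62.7]
tool_rot: [[0.994, -0.109, -0.0], [-0.109, -0.994, 0.0], [-0.0, -0.0, -1.0]]
contact_force: [-0.1, 0.5, 0.4]
gripper_width: 0.8
```

```bash
python3 look.py w6
```

```text
5.8 [507.6  83.5  62.7] [-0.5 -0.1 -0.8]
[281 224]
216 164
```

View pics/w6_o.png

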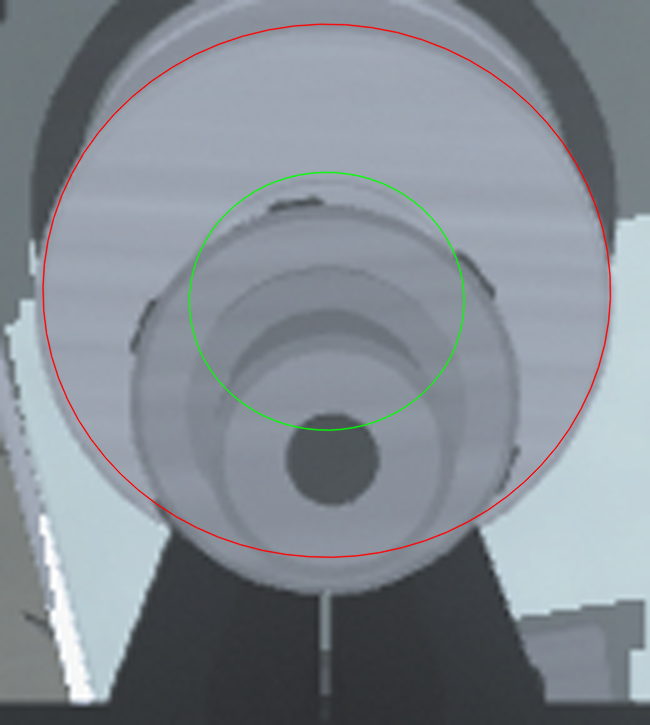

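Request:
play_rows([
  [255,0.1,0,0,0],
  [255,0.1,0,0,0],
  [255,0.1,0,0,0],
  [255,0,0,0,0],
])

```text
time_s: 6.3
eef_pos: [510.7, 83.2, 62.7]
tool_rot: [[0.994, -0.109, 0.0], [-0.109, -0.994, -0.0], [0.0, 0.0, -1.0]]
contact_force: [0.5, 0.6, 0.3]
gripper_width: 0.1
```

```bash
python3 look.py w7
```

```text
6.35 [510.7  83.1  62.8] [ 0.1 -1.4  0.3]
[281 231]
216 171
```

View pics/w7_o.png

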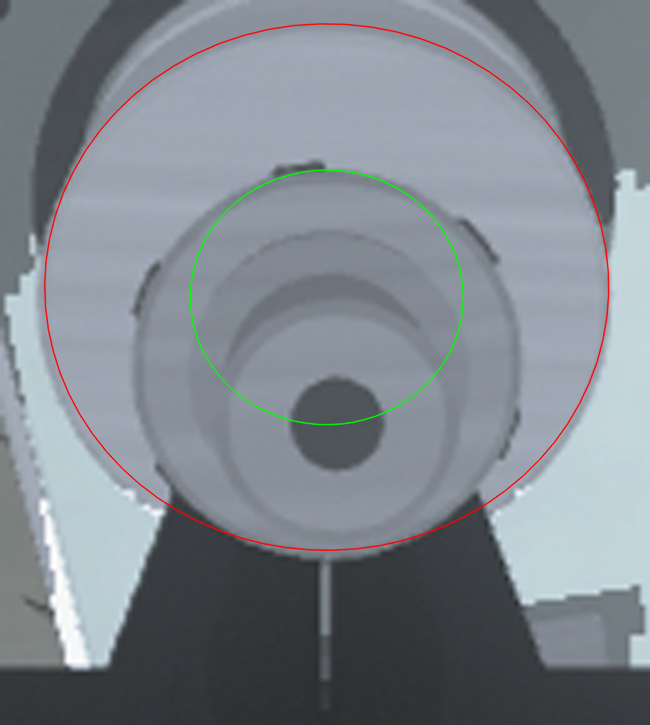

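Request:
play_rows([
  [255,0.1,0,0,0],
  [255,0.1,0,0,0],
  [255,0,0,0,0],
])

```text
time_s: 6.72
eef_pos: [512.7, 83.0, 62.8]
tool_rot: [[0.994, -0.109, 0.0], [-0.109, -0.994, -0.0], [0.0, -0.0, -1.0]]
contact_force: [-0.7, 0.7, -0.5]
gripper_width: 0.4
```

```bash
python3 look.py w8; python3 -c "
from h import *
snap('side','d8'); crop('d8',205,145,275,215,8)"
```

```text
6.775 [512.6  82.9  62.8] [-0.1 -0.1  0.7]
[281 235]
216 175
```

View pics/w8_o.png

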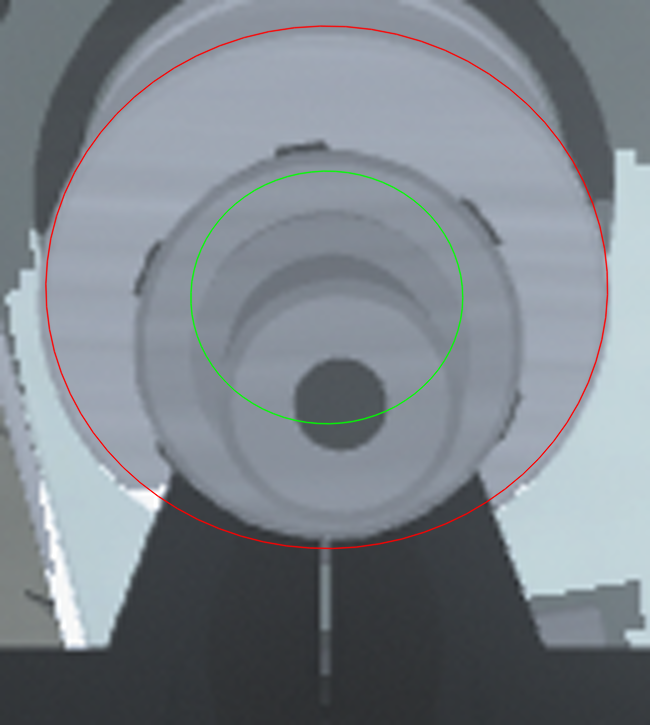

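View pics/d8_c205_145.png

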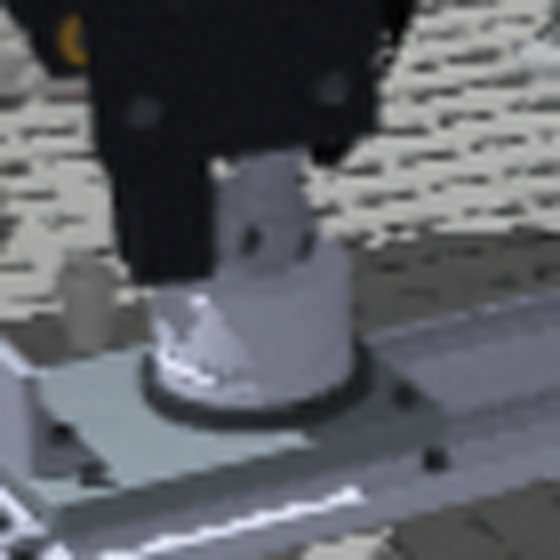

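```bash
cat > est.py <<'E'
import sys
from h import *
# file x0 y0 nutx nuty shx shy zn zs
f=sys.argv[1];x0,y0,nx,ny,sx,sy,zn,zs=map(float,sys.argv[2:])
w=load(f);e=lambda x,y:(x0+(x-2)/5,y0+(y-2)/5);C=np.array([535.85,80.14])
n=atz(w,*e(nx,ny),zn);t=atz(w,*e(sx,sy),zs)
ex=np.array([.9975,.0715]);ey=np.array([-.0715,.9975])
ax=(t-n)/np.linalg.norm(t-n);o=n-ax*15.5
for m,p in(('nut top',n),('shank top',t),('origin',o)): print(m,p.round(1),'rel',((p[:2]-C)@ex).round(1),((p[:2]-C)@ey).round(1))
print('tilt',np.degrees(np.arccos(ax[2])))
E
python3 est.py w8 216 175 328 345 340 404 72 102.5
python3 est.py w3 216 138 326 406 330 434 73 103.5
```

```text
nut top [537.4  79.8  72. ] rel 1.5 -0.4
shank top [546.2  78.1 102.5] rel 10.2 -2.7
origin [533.1  80.7  57.1] rel -2.7 0.7
tilt 16.404507067415008
nut top [531.1  81.   73. ] rel -4.7 1.2
shank top [539.8  79.8 103.5] rel 3.9 -0.6
origin [526.8  81.5  58.1] rel -8.9 2.1
tilt 16.069512636907998
```

Request:
play_rows([
  [255,0.1,0,0,0],
  [255,0.1,0,0,0],
  [255,0,0,0,0],
])

```text
time_s: 7.2
eef_pos: [514.6, 82.7, 62.7]
tool_rot: [[0.994, -0.109, -0.0], [-0.109, -0.994, 0.0], [-0.0, -0.0, -1.0]]
contact_force: [-0.5, -0.4, 0.4]
gripper_width: 0.5
```

```bash
python3 look.py w9
```

```text
7.25 [514.6  82.7  62.7] [-0.5  0.5 -0.1]
[281 239]
216 179
```

View pics/w9_o.png

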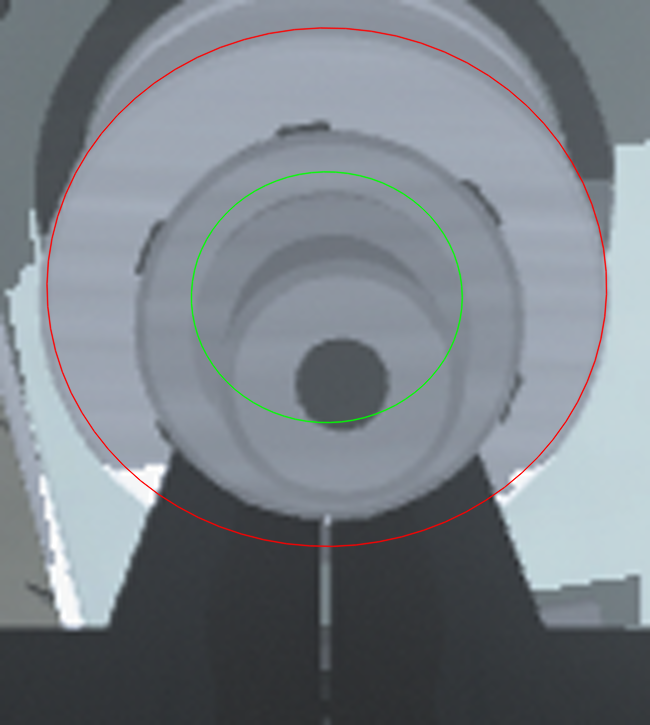

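Request:
play_rows([
  [255,-0.2,0,0,0],
  [255,-0.3,0,0,0],
  [255,-0.4,0,0,0],
  [255,0,0,0,0],
])

```text
time_s: 7.75
eef_pos: [505.3, 83.8, 62.8]
tool_rot: [[0.994, -0.109, -0.0], [-0.109, -0.994, -0.0], [-0.0, 0.0, -1.0]]
contact_force: [0.3, 0.6, -0.3]
gripper_width: 0.5
```

```bash
python3 est.py w9 216 179 330 325 342 384 72 102.5; python3 look.py w10;  python3 -c "
from h import *
snap('side','d10'); crop('d10',205,145,275,215,8)"
```

```text
nut top [539.3  79.5  72. ] rel 3.4 -0.9
shank top [548.1  77.8 102.5] rel 12.1 -3.2
origin [535.   80.3  57.1] rel -0.8 0.2
tilt 16.404559824003872
7.8 [505.5  83.7  62.8] [-0.6 -0.4 -0.2]
[281 220]
216 160
```

View pics/w10_o.png

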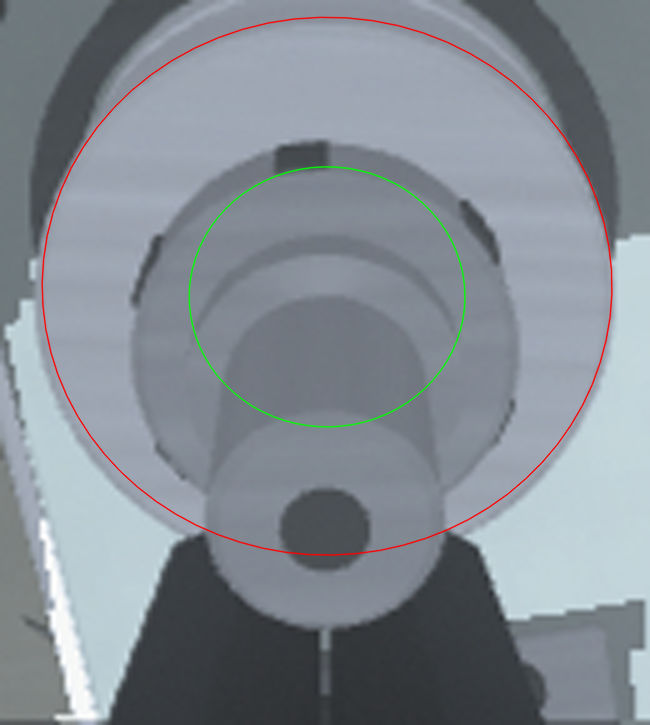

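View pics/d10_c205_145.png

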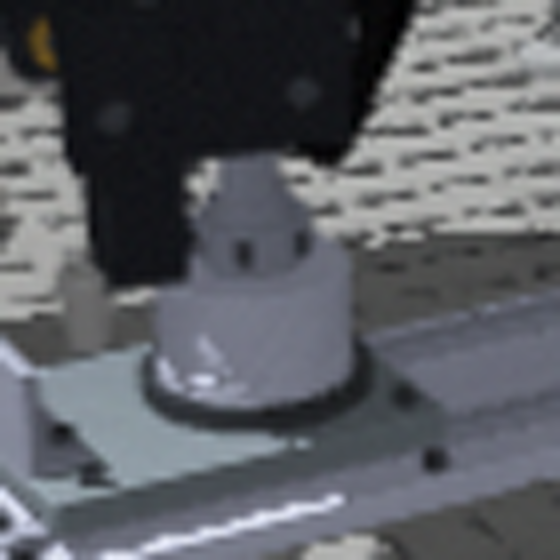

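```bash
cat > seat.py <<'E'
import sys
from h import *
f,view=sys.argv[1],sys.argv[2]; dx,dy=map(float,sys.argv[3:5]); 
C0=np.array([535.85,80.14]);ims=[]
s=load(f);c=proj(s,(*C0,75)).round().astype(int);R=int(sys.argv[5]);m=int(sys.argv[6])
for zb in (55,58):
    x,y=C0+[dx,dy]
    cs=[(circ((x,y,zb+46),8),(0,0,255)),(circ((x,y,zb+15.5),16),(0,255,0)),(circ((x,y,zb+21.5),11),(255,0,0))]
    ims.append(overlay(f,cs,(c[0]-R,max(c[1]-R,0),c[0]+R,c[1]+R),m,'t'))
cv2.imwrite('pics/'+f+'_seat.png',np.hstack(ims))
E
python3 seat.py w10 wrist 0 0 48 4; python3 seat.py d10 side 0 0 35 5
```

```text
(no output)
```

View pics/w10_seat.png

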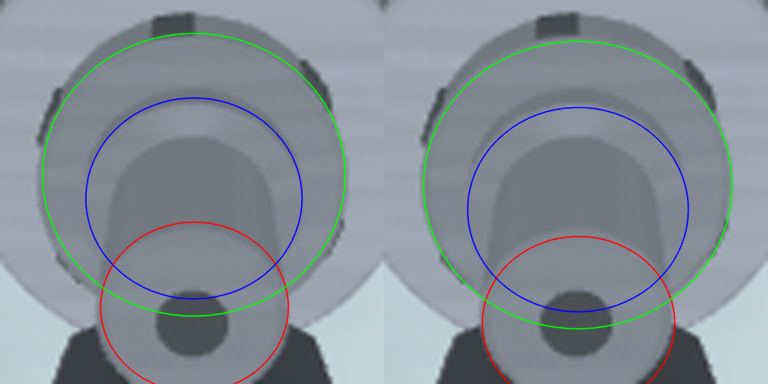

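View pics/d10_seat.png

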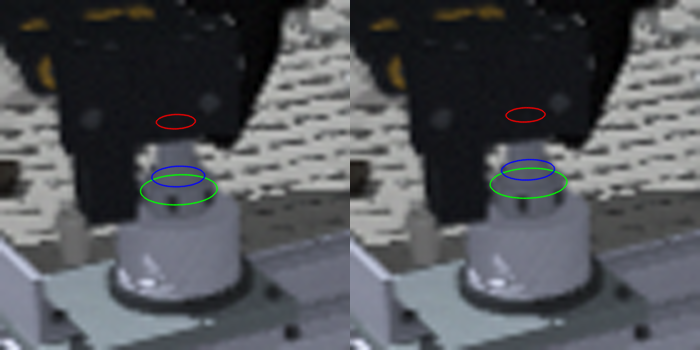

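Request:
play_rows([
  [255,-1.0,0,0,0],
  [255,-0.5,0,-3,0],
  [255,0,0,-3.7,0],
  [255,0,0,0,0],
])

```text
time_s: 8.35
eef_pos: [491.2, 85.4, 131.8]
tool_rot: [[0.994, -0.109, 0.005], [-0.109, -0.994, -0.0], [0.005, -0.0, -1.0]]
contact_force: [-1.0, -0.2, -0.9]
gripper_width: 0.5
```

```bash
python3 look.py w11;  python3 -c "
from h import *
snap('side','d11'); crop('d11',205,145,275,215,8);snap('scene','s11'); crop('s11',195,210,255,270,8)"; python3 seat.py w11 w 0 0 45 4
```

```text
8.4 [490.5  85.4 130.3] [-0.3  1.2 -0.9]
[281 162]
216 102
```

View pics/w11_seat.png

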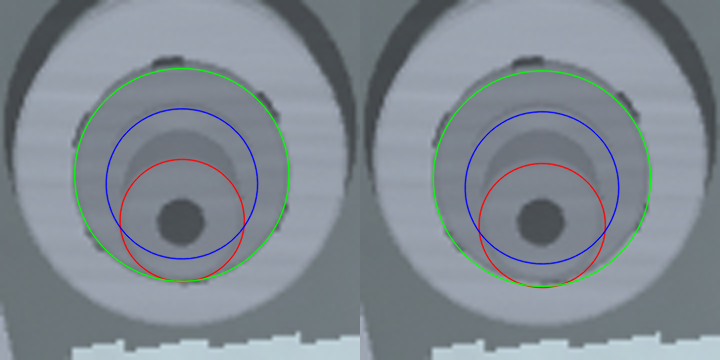

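View pics/d11_c205_145.png

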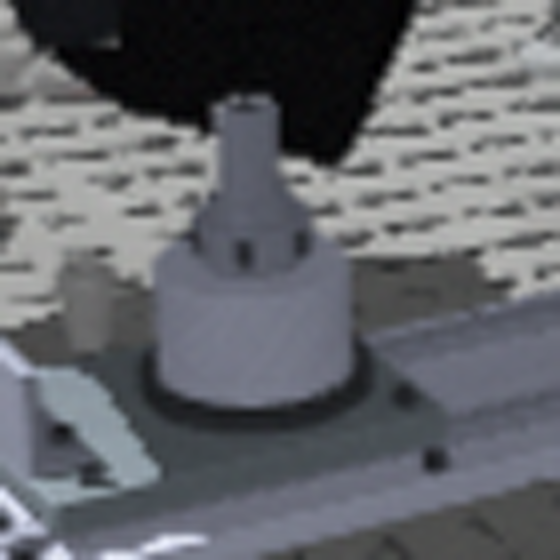

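View pics/s11_c195_210.png

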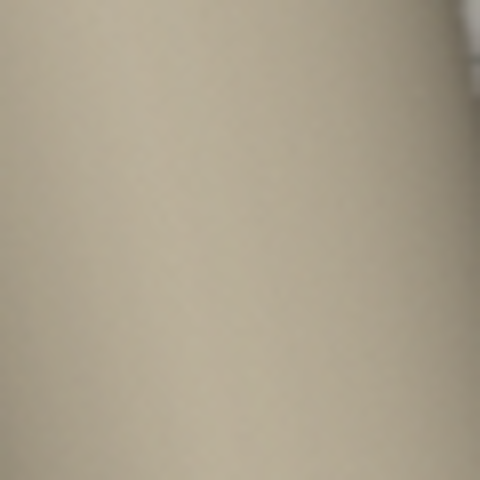

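The wrist overlay fits with the chuck's base at z=55: nut, body and shank rings all coincide. The side view shows it upright, so it is seated. Next is the push plate.

Request:
play_rows([
  [255,0,0,0,-0.18],
  [255,-2.8,0.45,0,0],
  [255,-2.7,0.4,0,0],
  [255,0,0,3,0],
  [255,0,0,3,0],
  [255,0,0,3,0],
  [255,0,0,0,0],
])

```text
time_s: 9.38
eef_pos: [434.8, 73.1, 37.8]
tool_rot: [[0.997, 0.071, -0.006], [0.071, -0.998, 0.001], [-0.006, -0.001, -1.0]]
contact_force: [-0.0, 0.4, -0.4]
gripper_width: 0.5
```

```bash
python3 -c "
from h import *
s=snap('wrist','w12');st=ctrl.read_state();print(st['time_s'],st['eef_pos'].round(1),st['contact_force'].round(1),st['tool_rot'].round(3)[:,0])
print(proj(s,(461,74.8,56)))"
```

```text
9.425 [435.7  73.   39.1] [-0.5  0.8 -0.2] [ 0.997  0.071 -0.003]
[280.36906466 249.75762235]
```

View pics/w12.png

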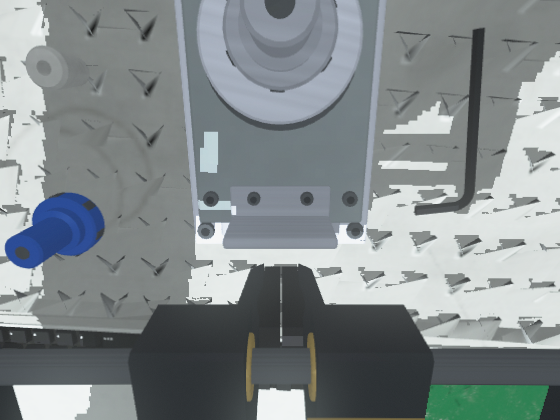

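Request:
play_rows([
  [255,0.5,0,0,0],
  [255,0.5,0,0,0],
  [255,0.3,0,0,0],
  [255,0.2,0,0,0],
  [255,0.2,0,0,0],
  [255,0.2,0,0,0],
  [255,0.3,0,0,0],
  [255,0.3,0,0,0],
])

```text
time_s: 10.42
eef_pos: [461.5, 74.8, 39.7]
tool_rot: [[0.997, 0.071, -0.0], [0.071, -0.997, 0.0], [-0.0, -0.0, -1.0]]
contact_force: [-3.1, 0.1, 2.1]
gripper_width: 0.5
```

Request:
play_rows([
  [255,0.3,0,0,0],
  [255,0.3,0,0,0],
  [255,0.3,0,0,0],
  [255,0.3,0,0,0],
  [255,0.3,0,0,0],
  [255,0.3,0,0,0],
  [255,0.3,0,0,0],
  [255,0.3,0,0,0],
])

```text
time_s: 11.42
eef_pos: [485.5, 76.5, 39.7]
tool_rot: [[0.997, 0.071, -0.0], [0.071, -0.997, 0.0], [-0.0, -0.0, -1.0]]
contact_force: [-3.3, 2.3, 0.9]
gripper_width: 0.1
```

```bash
python3 -c "
from h import *
s=snap('wrist','w13');st=ctrl.read_state();print(st['time_s'],st['eef_pos'].round(1),st['contact_force'].round(1),st['tool_rot'].round(3)[:,0])
snap('side','d13')
crop('d13',200,140,310,220,7)"
```

```text
11.475 [485.9  76.4  39.7] [-2.4  1.6  1.2] [0.997 0.071 0.001]
```

View pics/w13.png

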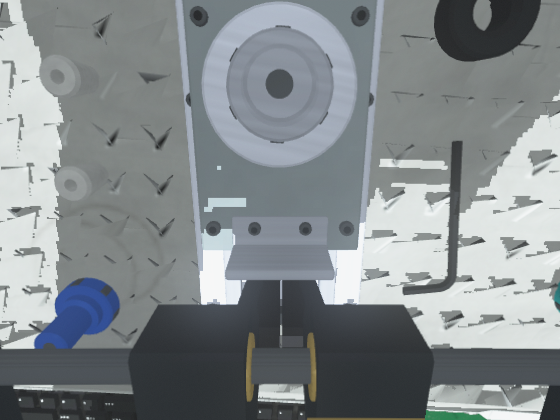

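View pics/d13_c200_140.png

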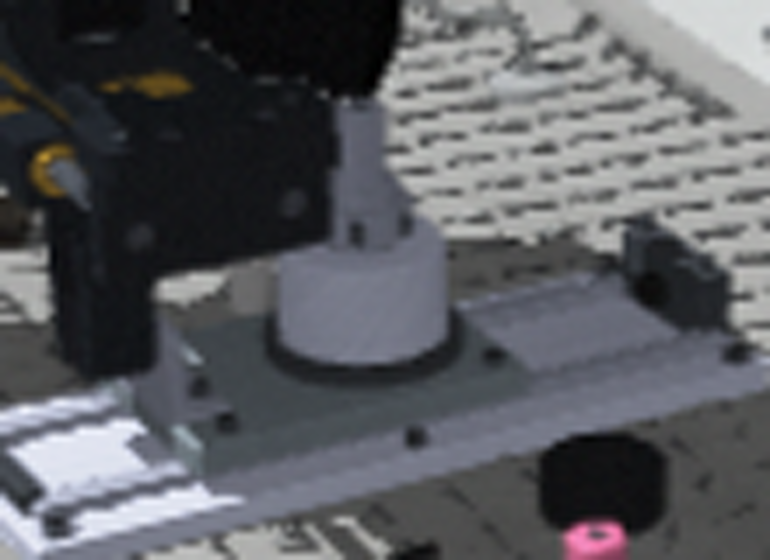

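```bash
python3 - <<'E'
from h import *
w1=load('w1');w13=load('w13')
for z in (0,50,100,150,200): print(z,atz(w1,158,115,z).round(0),atz(load('scene0'),168,242,z).round(0),atz(load('side0'),238,163,z).round(0))
E
```

```text
0 [611. 212.   0.] [662. 192.   0.] [623. 296.   0.]
50 [615. 195.  50.] [600. 203.  50.] [579. 180.  50.]
100 [618. 178. 100.] [538. 213. 100.] [535.  64. 100.]
150 [622. 162. 150.] [476. 223. 150.] [490. -52. 150.]
200 [626. 145. 200.] [414. 234. 200.] [ 446. -168.  200.]
```

Request:
play_rows([
  [255,0.3,0,0,0],
  [255,0.3,0,0,0],
  [255,0.3,0,0,0],
  [255,0.3,0,0,0],
  [255,0.3,0,0,0],
  [255,0.3,0,0,0],
  [255,0.3,0,0,0],
  [255,0.3,0,0,0],
])

```text
time_s: 12.52
eef_pos: [509.5, 78.1, 39.7]
tool_rot: [[0.997, 0.071, 0.0], [0.071, -0.997, -0.0], [-0.0, 0.0, -1.0]]
contact_force: [-3.8, -1.9, 0.2]
gripper_width: 0.4
```

Request:
play_rows([
  [255,0.3,0,0,0],
  [255,0.3,0,0,0],
  [255,0.3,0,0,0],
  [255,0.3,0,0,0],
  [255,0.3,0,0,0],
  [255,0.3,0,0,0],
  [255,0.3,0,0,0],
  [255,0.3,0,0,0],
])

```text
time_s: 13.52
eef_pos: [533.4, 79.8, 39.8]
tool_rot: [[0.997, 0.071, -0.0], [0.071, -0.997, -0.0], [-0.0, 0.0, -1.0]]
contact_force: [-3.2, -1.9, -0.9]
gripper_width: 0.7
```

```bash
python3 -c "
from h import *
s=snap('wrist','w14');st=ctrl.read_state();print(st['time_s'],st['eef_pos'].round(1),st['contact_force'].round(1),st['tool_rot'].round(3)[:,0])
snap('side','d14')
crop('d14',200,110,330,220,6)"
```

```text
13.575 [533.8  79.9  39.8] [-1.6 -1.7 -0.1] [0.998 0.071 0.001]
```

View pics/w14.png

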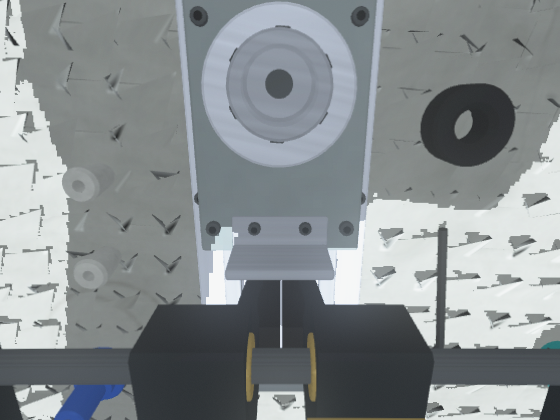

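View pics/d14_c200_110.png

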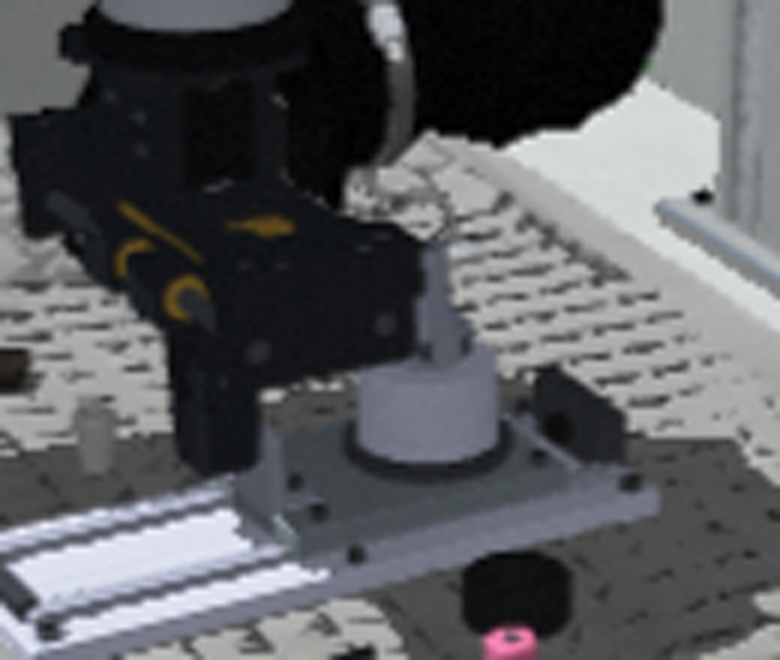

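Request:
play_rows([
  [255,0.2,0,0,0],
  [255,0.2,0,0,0],
  [255,0.2,0,0,0],
  [255,0.2,0,0,0],
  [255,0.2,0,0,0],
  [255,0.2,0,0,0],
  [255,0.15,0,0,0],
])

```text
time_s: 14.5
eef_pos: [546.8, 80.9, 39.8]
tool_rot: [[0.997, 0.071, 0.0], [0.071, -0.997, 0.0], [0.0, -0.0, -1.0]]
contact_force: [-3.4, 0.3, 1.6]
gripper_width: 0.4
```

Request:
play_rows([
  [255,0.1,0,0,0],
  [255,0.1,0,0,0],
  [255,0.1,0,0,0],
])

```text
time_s: 14.88
eef_pos: [549.7, 81.1, 39.7]
tool_rot: [[0.997, 0.071, -0.0], [0.071, -0.997, 0.0], [-0.0, -0.0, -1.0]]
contact_force: [-2.6, 1.7, 0.9]
gripper_width: 0.4
```

Request:
play_rows([
  [255,0.1,0,0,0],
  [255,0.1,0,0,0],
])

```text
time_s: 15.12
eef_pos: [549.9, 81.1, 39.7]
tool_rot: [[0.997, 0.071, -0.004], [0.071, -0.997, -0.0], [-0.004, -0.0, -1.0]]
contact_force: [-12.9, -0.8, 9.9]
gripper_width: 0.3
```

Request:
play_rows([
  [255,0.1,0,0,0],
  [255,0.05,0,0,0],
])

```text
time_s: 15.38
eef_pos: [550.0, 81.1, 39.7]
tool_rot: [[0.997, 0.071, -0.008], [0.071, -0.997, -0.001], [-0.008, 0.0, -1.0]]
contact_force: [-19.6, -2.2, 13.4]
gripper_width: 0.5
```

The force rose sharply at TCP x=550, which looks like the stop. I'll hold for a moment, back away and look.

Request:
play_rows([
  [255,0,0,0,0],
  [255,-0.2,0,0,0],
  [255,-0.5,0,0,0],
  [255,-2,0,0,0],
  [255,-2,0,0,0],
  [255,0,0,-4,0],
  [255,0,0,-5,0],
  [255,0,0,-5,0],
])

```text
time_s: 16.38
eef_pos: [506.6, 77.7, 181.5]
tool_rot: [[0.998, 0.07, 0.002], [0.07, -0.998, -0.0], [0.002, 0.0, -1.0]]
contact_force: [-1.2, 0.1, -0.0]
gripper_width: 0.2
```

```bash
python3 - <<'E'
from h import *
s=snap('wrist','w15');st=ctrl.read_state();print(st['time_s'],st['eef_pos'].round(1),st['contact_force'].round(1))
snap('side','d15');crop('d15',210,110,330,220,6)
C=np.array([535.85,80.14])+100*np.array([.9975,.0715]);print(C,proj(s,(*C,58)))
c=proj(s,(*C,65)).round().astype(int)
overlay('w15',[(circ((*C,58),26),(0,0,255)),(circ((*C,101),8),(255,0,255)),(circ((*C,70.5),16),(0,255,0))],(c[0]-70,max(c[1]-70,0),c[0]+70,c[1]+50),5,'w15_o')
E
```

```text
16.425 [509.   77.7 187.8] [ 1.2 -0.   6.3]
[635.6   87.29] [279.17527714  26.2953513 ]
```

View pics/w15_o.png

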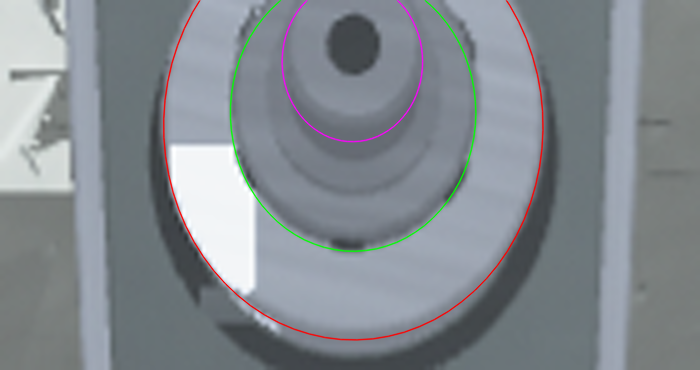

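View pics/d15_c210_110.png

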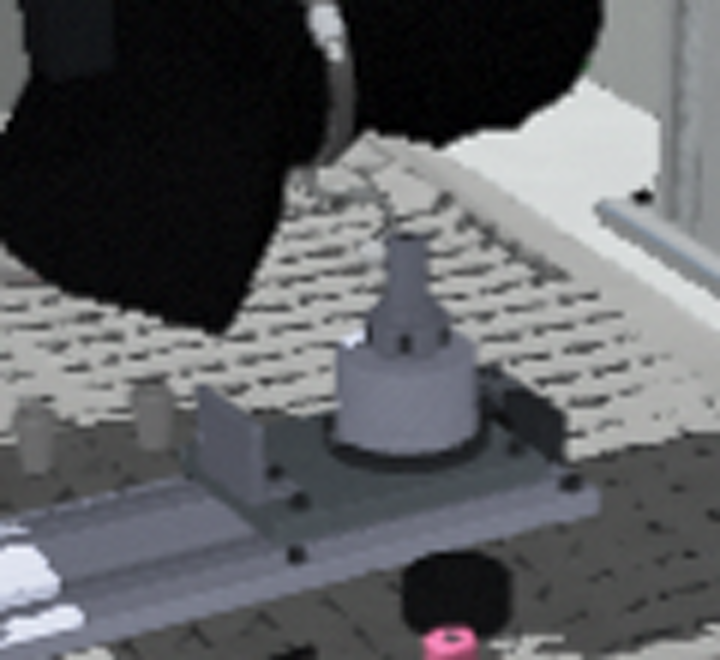

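Request:
play_rows([
  [255,0,0,-5,0],
  [255,2.5,0,0,0],
  [255,2.5,0,0,0],
  [255,0,0,0,0],
  [255,0,0,0,0],
  [255,0,0,0,0],
])

```text
time_s: 17.23
eef_pos: [555.5, 81.5, 229.7]
tool_rot: [[0.997, 0.071, -0.0], [0.071, -0.997, 0.0], [-0.0, -0.0, -1.0]]
contact_force: [-0.7, -0.4, -0.6]
gripper_width: 0.4
```

```bash
python3 - <<'E'
from h import *
s=snap('wrist','w16');st=ctrl.read_state();print(st['time_s'],st['eef_pos'].round(1),st['contact_force'].round(1))
C=np.array([535.85,80.14])+100*np.array([.9975,.0715])
c=proj(s,(*C,65)).round().astype(int);print(c)
o=np.hstack([overlay('w16',[(circ((*C,58),26),(0,0,255)),(circ((*C,b+46),8),(255,0,255)),(circ((*C,b+15.5),16),(0,255,0))],(c[0]-40,max(c[1]-40,0),c[0]+40,c[1]+50),5,'w16_o') for b in (55,58)])
cv2.imwrite('pics/w16_o.png',o)
E
```

```text
17.275 [555.6  81.5 229.8] [ 1.  -0.5  0.2]
[280 101]
```

View pics/w16_o.png

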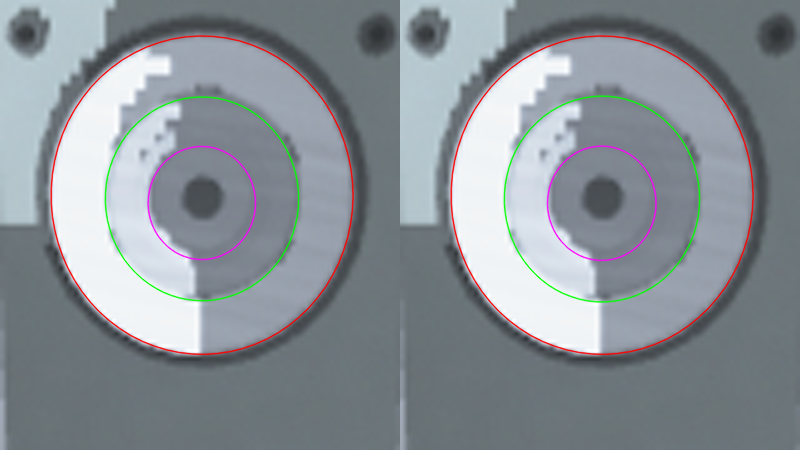

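View pics/w16.png

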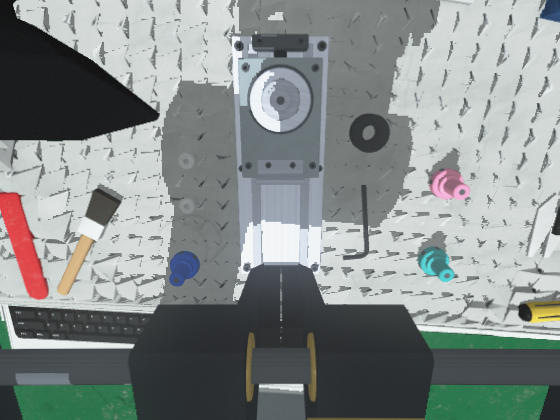

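The riser ring fits at 100 mm of travel, the carriage meets the stop block at (280,45), and the chuck is concentric and upright at (280,100). The hand is clear, so I'm handing in.

```bash
python3 -c "
from bench import ctrl
print(ctrl.hand_in())"
```

```text
the job is handed in; nothing more can be done
None
```

I nudged the chuck into its nest with the closed fingertips and pushed the carriage to its stop. I then lifted the hand clear and handed in at about 17.3 s. The hand-in gives no verdict.

- **Seating:** the chuck started about 9 mm off the nest's centre, tilted 16°. I pushed its nut in 1 mm steps; when the finger backed off, it dropped in and stood upright. The outline overlay matched the seated height.
- **Carriage:** it moved at about 24 mm/s against roughly 3 N. At the stop I pressed up to about 20 N, then backed away.
- **Last checks:** the picture from above fits 100 mm of travel to about 1 mm. The chuck is upright and centred in the riser, and the tool force is down at the noise level. I did not see any of the other things move.
- **Weaker or disagreeing checks:**
  - The overlay on the picture taken just after the finger backed off did not fit a seated chuck; the next one, with the arm clear, did.
  - The last view from above cannot tell seated from standing on the rim. For that I rely on the earlier overlay and the side view.
  - The scene camera was blocked by the arm when I tried to use it as a check.

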